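Put four swapped laser filter mounts back on their own base plates

ROBOT

A 6-joint arm with a two-finger parallel gripper is mounted at the origin on the work surface. World frame = base frame: x ahead of the robot, y to its left, z up, the work surface at z = 0. Lengths are in m, angles in rad, forces in N, time in s.
With the tool pointing down it reaches from about 0.35 to 0.875 m from the base axis. Payload 15.5 kg.
Tool frame: the origin (TCP) lies between the finger pads; the fingertips stand 11 mm ahead of it and the grasp point (between the pads) lies 8 mm behind it (finger_overhang is the distance from the TCP to the fingertips, in m); z points along the fingers, x is the direction in which the jaws open and shut, and the axes are right-handed (so a half turn about z gives the same grasp; the last joint's range is limited). The gripper opens to 85 mm and grips with 20 to 120 N. Pads are 22 mm wide; open, the fingers measure 114 mm over their backs; the gripper's body (76 mm by 85 mm) begins 54 mm behind the grasp point. The pads swing forward as they close: fully open they stand 13 mm farther back than shut.
Start: joints at [1.123, 0.494, 1.345, -0, 1.302, -0.096], TCP at [0.215, 0.587, 0.242] pointing down, gripper open.
Joint ranges: [-2.91, 2.91], [-0.82, 2.16], [0.22, 2.67], [-1.22, 4.37], [0.12, 2.79], [-3.08, 3.08]. Speed limits (rad/s): [1.89, 1.89, 2.57, 3.01, 3.01, 3.01].

INTERFACE

Orientations are given as a unit quaternion [w, x, y, z].
In Python, from cell import * gives the robot as it stands.
- The arm moves only by the shell command python3 -m creep 'ROWS' [FORCE]. ROWS is a JSON object of lists of equal length, an entry for each row: "claw": the gripper's target within -1 to 1 (shut at 1, half-way at 0, fully open at -1); "delta_pos": the shift along the tool's x, y, z in mm, a list of three; "yaw": the turn about the tool's z in rad. In form: {"claw": [claw, ...], "delta_pos": [[x, y, z], ...], "yaw": [yaw, ...]}. A call has 1 to 12 rows; each row shifts and turns the commanded pose from where the row before left it, along the tool's axes as they then stand; what a row does not reach is not made up. A row lasts 1/8 s, in which the tool goes at most 62.5 mm and 10.7 degrees, less where a joint would pass 70% of its speed; a pose out of reach is approached as far as the arm can. A call is refused whole if a number of a shift passes 62.5 or a number of a turn 0.188, either way. A call with a gripper value outside its range is refused whole. The fingers move at their own pace and stop on an object; FORCE is the grip in N (left out, the last holds). Time passes only in rows, so rows that do not move let the fingers close. It gives the time, the measured TCP pose, the force and the opening at its end, in the units of the state.
- observe(): the state, without advancing time (a new reading comes with each control period).
- camera(name): name is "side" or "top" or "wrist"; returns a dict with "img" (480x640x3 uint8, red, green, blue), "camera_matrix" (3x3 intrinsics, pixels), "rvec" (rotation vector, rad) and "tvec" (3), from world to camera coordinates, as OpenCV has them. Camera axes: x right, y down, z forward; pixel columns grow to the right and rows downward; lengths in m; the calibration is good to about 2 mm. A picture is of the moment at which its call begins. There is no depth.
- finish_job(): hands the job in, once; it reports no verdict.
The state is a dict: "clock": time; "q": joint angles; "joint_vel": joint speeds; "tau": joint torques, N m; "eef_pos": TCP position; "tcp_rot": TCP orientation; "force": force on the tool from outside, world axes, zero at the start; "wrist_torque": the same for the moment, N m; "finger_gap": opening from 0.0 (shut) to 1.0 (fully open).
Only numpy, scipy, OpenCV 4.12 (cv2) and the standard library are available. Lean on these libraries where they do the work, as an engineer would, in place of code of your own. Each camera call takes 0.05 s, during which the arm holds its last target. There are 200 camera calls.

TASK

On this optical table the four filter mounts (red, green, blue, yellow) stand on the wrong base plates: put each mount upright in the middle of the plate of its own colour. The grey plate is spare, for parking a mount on the way; never stand or drop a mount on the bare table or let one fall over. Set the mounts down gently, let go of them, and leave the small amber bottle where it is.

Things in the scene. Friction and masses are not known exactly. Their poses are not given: they have to be found in the camera images.
- red_cell (a point): Red filter mount, loose, about 250 g, 100 mm tall: steel foot disc 56 mm across, 10 mm high; post 20 mm across; on top a square red cell 44 mm wide (its y), 44 mm high (z), 16 mm thick (x), with a round filter on its +x and -x faces. Point: centre of the cell, 78 mm above the underside of the foot; z up. Grip the cell by its side edges, fingers closing along y, not on the filter.
- green_cell (a point): Green filter mount, loose, about 250 g, 100 mm tall: steel foot disc 56 mm across, 10 mm high; post 20 mm across; on top a square green cell 44 mm wide (its y), 44 mm high (z), 16 mm thick (x), with a round filter on its +x and -x faces. Point: centre of the cell, 78 mm above the underside of the foot; z up. Grip the cell by its side edges, fingers closing along y, not on the filter.
- blue_cell (a point): Blue filter mount, loose, about 250 g, 100 mm tall: steel foot disc 56 mm across, 10 mm high; post 20 mm across; on top a square blue cell 44 mm wide (its y), 44 mm high (z), 16 mm thick (x), with a round filter on its +x and -x faces. Point: centre of the cell, 78 mm above the underside of the foot; z up. Grip the cell by its side edges, fingers closing along y, not on the filter.
- yellow_cell (a point): Yellow filter mount, loose, about 250 g, 100 mm tall: steel foot disc 56 mm across, 10 mm high; post 20 mm across; on top a square yellow cell 44 mm wide (its y), 44 mm high (z), 16 mm thick (x), with a round filter on its +x and -x faces. Point: centre of the cell, 78 mm above the underside of the foot; z up. Grip the cell by its side edges, fingers closing along y, not on the filter.
- red_plate: The red base plate: a flat square plate 90 x 90 mm, 12 mm thick, fixed to the table, top plain (four small screw heads drawn at the corners). Origin at the centre of its underside, on the table surface; z up. At the start a mount of another colour stands on it.
- green_plate: The green base plate: a flat square plate 90 x 90 mm, 12 mm thick, fixed to the table, top plain (four small screw heads drawn at the corners). Origin at the centre of its underside, on the table surface; z up. At the start a mount of another colour stands on it.
- blue_plate: The blue base plate: a flat square plate 90 x 90 mm, 12 mm thick, fixed to the table, top plain (four small screw heads drawn at the corners). Origin at the centre of its underside, on the table surface; z up. At the start a mount of another colour stands on it.
- yellow_plate: The yellow base plate: a flat square plate 90 x 90 mm, 12 mm thick, fixed to the table, top plain (four small screw heads drawn at the corners). Origin at the centre of its underside, on the table surface; z up. At the start a mount of another colour stands on it.
- grey_plate: The grey base plate: a flat square plate 90 x 90 mm, 12 mm thick, fixed to the table, top plain (four small screw heads drawn at the corners). Origin at the centre of its underside, on the table surface; z up. It is the spare plate, empty at the start.
- vial_mid (a point): A small loose amber glass bottle with black cap, 28 mm across and 55 mm tall, standing between the plates, to be left alone. This point is its centre, 27.5 mm above the table; z up.
Not all that is in view belongs to the job. Leave any pink look-alike of the part that bears green_cell alone.

How it is judged:
By the outcome, as a careful person would: the job done as asked, in the order asked, and still so for the second after the job is handed in, with the robot touching nothing.
It also fails if it takes over 125 s, if anything falls off the work surface, if the arm or the gripper's body presses on something with over 40 N, if the wrist force passes 120 N, or if a joint passes its speed limit or range.

## Working session

There is one attempt and no reset: what is moved stays moved. The work goes in short steps, Python scripts to look and compute and a shell command to move; the robot and the scene stay as the last step left them, time stands still between calls to the robot, and variables do not carry over. Pictures are saved under pics/ and viewed, about 12 in all and at most 16, crops included, and the job is handed in when it is done.

```bash
mkdir -p pics; ls
python3 - <<'E'
from cell import *
import cv2
for n in("top","side","wrist"):
    c=camera(n); cv2.imwrite(f"pics/{n}0.png",c["img"][:,:,::-1]); print(n,c["camera_matrix"].tolist(),c["rvec"],c["tvec"])
print(observe())
E
```

```text
pics
top [[528.8491252134613, 0.0, 318.6840372957996], [0.0, 528.8491252134613, 239.89102186720123], [0.0, 0.0, 1.0]] [ 2.16942713 -2.13763728  0.12313623] [-0.07131587  0.57752616  1.01827923]
side [[531.559256380932, 0.0, 319.3085303087714], [0.0, 531.559256380932, 238.77036121668706], [0.0, 0.0, 1.0]] [ 0.16163886 -2.92080053  1.06522684] [0.53543463 0.12165769 0.98897521]
wrist [[361.2812469469488, 0.0, 324.2337151518785], [0.0, 361.2812469469488, 240.79044106371552], [0.0, 0.0, 1.0]] [-2.35685983 -1.64370783 -0.2573177 ] [-0.62461274 -0.03785804  0.38177264]
{'clock': 0.15, 'q': array([ 1.12347431e+00,  4.94043837e-01,  1.34598175e+00,  1.66714203e-05,
        1.30247531e+00, -9.54608375e-02]), 'joint_vel': array([-0.00270759, -0.0017936 , -0.00101633,  0.0012266 , -0.00145363,
        0.00097986]), 'tau': array([ 1.35904571e-03, -8.82546401e+01, -3.84062791e+01, -2.01405701e-04,
        7.21799559e-03,  1.64925541e-04]), 'eef_pos': array([0.21526149, 0.58648786, 0.2418375 ]), 'tcp_rot': array([ 2.16279498e-04,  8.19954093e-01,  5.72429104e-01, -3.99390951e-04]), 'force': array([-0.74189731,  0.00612698, -0.36717138]), 'wrist_torque': array([ 0.02433208, -0.00230694,  0.04066717]), 'finger_gap': 0.9992125306221245}
```

View pics/top0.png

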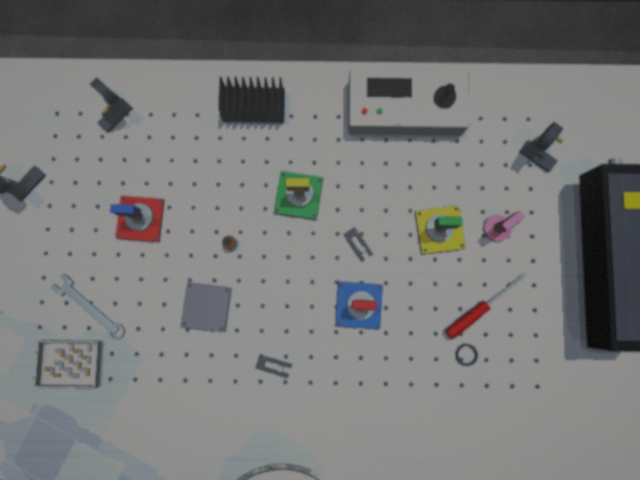

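View pics/side0.png

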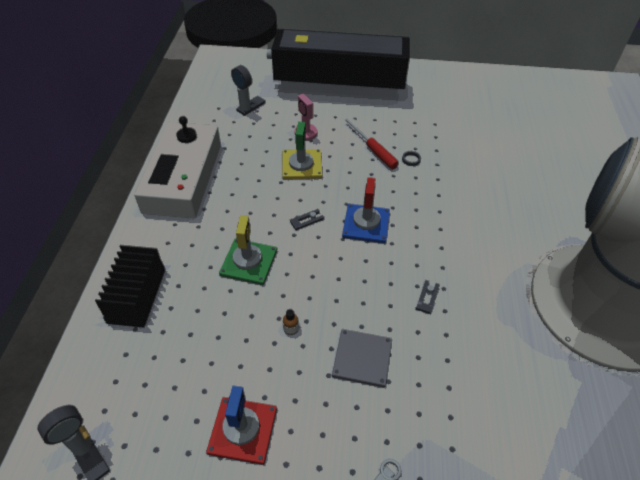

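The top view shows blue on the red plate (127,210), yellow on green (298,185), green on yellow (448,222) and red on blue (364,305). The grey plate is empty at (206,307) and the bottle is at (230,242). Possible confusions are the pink look-alike (505,225) for green, the red screwdriver (468,320) for red, and the yellow label (632,200) for yellow. I'll fit known cuboids to the colour masks in both views.

```bash
cat > h.py <<'E'
from cell import *
import cv2, numpy as np
from scipy.optimize import minimize
HUE={'red':(174,6),'green':(50,80),'blue':(105,125),'yellow':(22,34)}
def mask(img,col,roi):
    h=cv2.cvtColor(img,cv2.COLOR_RGB2HSV); a,b=HUE[col]; H=h[...,0]
    m=((H>=a)&(H<=b)) if a<b else ((H>=a)|(H<=b))
    m=(m&(h[...,1]>120)&(h[...,2]>50)).astype(np.uint8)
    if roi is not None:
        x,y,r=roi; k=np.zeros_like(m); k[max(0,y-r):y+r,max(0,x-r):x+r]=1; m*=k
    n,l,s,_=cv2.connectedComponentsWithStats(m)
    i=1+np.argmax(s[1:,4]); return (l==i).astype(np.uint8)
def proj(c,P): return cv2.projectPoints(np.array(P,float),c["rvec"],c["tvec"],c["camera_matrix"],None)[0][:,0]
def box(p,size,z):
    x,y,t=p; R=np.array([[np.cos(t),-np.sin(t)],[np.sin(t),np.cos(t)]])
    return [[*(R@[sx*size[0]/2,sy*size[1]/2]+[x,y]),z+sz*size[2]/2] for sx in(-1,1) for sy in(-1,1) for sz in(-1,1)]
def hull(m): return cv2.convexHull(cv2.findNonZero(m))
def fit(views,size,z,p0):
    # views: list of (cam, mask); compares convex hulls at 4x
    Ms=[]
    for c,m in views:
        h=hull(m)[:,0].astype(float); o=h.mean(0)
        M=np.zeros((1200,1200),np.uint8)
        big=cv2.resize(m,None,fx=1,fy=1)
        cv2.fillPoly(M,[np.int32((h-o)*8+600)],1); M=cv2.dilate(M,np.ones((9,9),np.uint8)); Ms.append((c,o,M))
    def f(p):
        e=0
        for c,o,M in Ms:
            q=cv2.convexHull(np.float32((proj(c,box(p,size,z))-o)*8+600)); B=np.zeros_like(M)
            cv2.fillPoly(B,[np.int32(q*16)],1,shift=4)
            e+=1-(M&B).sum()/max(1,(M|B).sum())
        return e
    best=None
    for t in p0[2]:
        s=np.array([p0[0],p0[1],t]); S=np.vstack([s,s+[.01,0,0],s+[0,.01,0],s+[0,0,.15]])
        r=minimize(f,s,method='Nelder-Mead',options=dict(initial_simplex=S,xatol=1e-4,fatol=1e-4))
        if best is None or r.fun<best.fun: best=r
    return best
def ray(c,uv,z):
    R=cv2.Rodrigues(c["rvec"])[0]; C=-R.T@np.ravel(c["tvec"])
    d=R.T@np.linalg.inv(c["camera_matrix"])@[uv[0],uv[1],1]; return C+d*(z-C[2])/d[2]
E
python3 - <<'E'
from h import *
T=camera("top");S=camera("side")
cells={'red':((364,305,16),(370,193,17)),'green':((448,222,16),(300,138,17)),'blue':((124,210,16),(236,406,20)),'yellow':((298,185,16),(244,232,18))}
plates={'red':((140,219,32),(242,430,42)),'green':((299,196,32),(248,260,36)),'blue':((359,305,32),(367,222,33)),'yellow':((441,230,32),(302,163,32))}
vis=[T["img"].copy(),S["img"].copy()]
for kind,D,size,z in(('cell',cells,(.016,.044,.044),.09),('plate',plates,(.09,.09,.012),.006)):
  for k,(a,b) in D.items():
    vs=[(T,mask(T["img"],k,a)),(S,mask(S["img"],k,b))]
    g=ray(T,a[:2],z)
    for nm,v in(('both',vs),('top',vs[:1]),('side',vs[1:])):
        r=fit(v,size,z,(g[0],g[1],[-.5,-.2,.1,.4] if nm=='both' else [r.x[2]]))
        print(kind,k,nm,r.x.round(4),round(r.fun,3))
        if nm=='both':
            for im,(c,_) in zip(vis,vs): cv2.polylines(im,[np.int32(cv2.convexHull(np.float32(proj(c,box(r.x,size,z)))))],True,(255,0,255),1)
c=cv2.HoughLines
g=cv2.cvtColor(T["img"],cv2.COLOR_RGB2HSV)
m=((g[...,1]>25)&(g[...,2]<170)).astype(np.uint8);k=np.zeros_like(m);k[275:338,174:238]=1
m=cv2.morphologyEx(m*k,cv2.MORPH_OPEN,np.ones((9,9)));p=ray(T,(206,307),.012)
r=fit([(T,m)],(.09,.09,.012),.006,(p[0],p[1],[0,-.2])); print('grey',m.sum(),r.x.round(4),round(r.fun,3))
cv2.polylines(vis[0],[np.int32(cv2.convexHull(np.float32(proj(T,box(r.x,(.09,.09,.012),.006)))))],True,(255,0,255),1)
print('vial',ray(T,(230,242),.05),'pinkfoot',ray(T,(497,230),.005),'pinkcell',ray(T,(513,219),.08))
a=cv2.resize(vis[0][150:350,80:540],(800,348));b=cv2.resize(vis[1][80:470,190:430],None,fx=1,fy=1)
o=np.zeros((600,800,3),np.uint8);o[:348]=a
s=cv2.resize(vis[1][110:270,210:410],(315,252));o[348:,:315]=s
s=cv2.resize(vis[1][320:470,190:400],(353,252));o[348:,330:683]=s
cv2.imwrite("pics/fit.png",o[:,:,::-1])
E
```

```text
cell red both [ 0.456  -0.1502 -0.0541] 0.625
cell red top [ 0.4512 -0.1498  0.0038] 0.152
cell red side [ 0.457  -0.1495 -0.0189] 0.091
cell green both [ 0.6136 -0.3131  0.1147] 1.075
cell green top [ 0.6101 -0.3088  0.2078] 0.459
cell green side [ 0.6157 -0.3202  0.0999] 0.576
cell blue both [0.6286 0.3052 0.0681] 0.66
cell blue top [ 0.6276  0.3163 -0.1642] 0.427
cell blue side [0.629  0.3039 0.0625] 0.165
cell yellow both [ 0.6831 -0.0207  0.0951] 0.527
cell yellow top [ 0.6778 -0.0212  0.0822] 0.417
cell yellow side [ 0.6837 -0.0226  0.0935] 0.102
plate red both [ 0.6248  0.3067 -0.0538] 0.174
plate red top [ 0.6211  0.3068 -0.0954] 0.088
plate red side [ 0.6263  0.3065 -0.0565] 0.028
plate green both [ 0.6786 -0.0207 -0.1451] 0.248
plate green top [ 0.6765 -0.0198 -0.0988] 0.119
plate green side [ 0.6809 -0.0236 -0.1293] 0.101
plate blue both [ 0.4544 -0.1448 -0.0608] 0.168
plate blue top [ 0.4518 -0.1441 -0.0554] 0.032
plate blue side [ 0.4569 -0.1471 -0.041 ] 0.043
plate yellow both [ 0.6103 -0.3099  0.1151] 0.191
plate yellow top [ 0.6072 -0.3097  0.1457] 0.059
plate yellow side [ 0.6127 -0.3131  0.1238] 0.076
grey 1799 [ 0.4433  0.1631 -0.0578] 0.086
vial [0.57003912 0.11135835 0.05      ] pinkfoot [ 0.60790568 -0.42756306  0.005     ] pinkcell [ 0.61850555 -0.4339043   0.08      ]
```

View pics/fit.png

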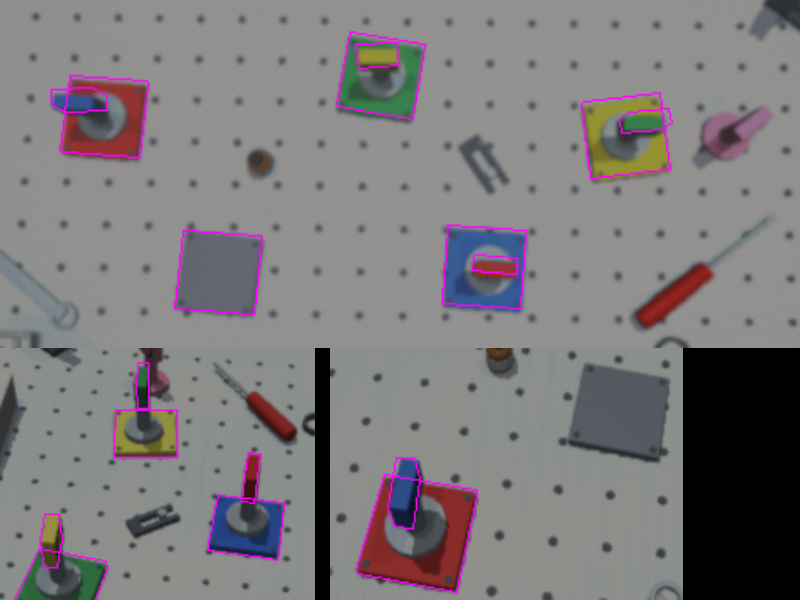

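Choice check: the green, yellow, red and blue outlines each sit on the right mount, and pink stays outside them (pink foot about 0.11 m from the green cell). I'll start with the blue mount and park it on grey.

```bash
cat >> h.py <<'E'
from scipy.spatial.transform import Rotation as Ro
def go(x,y,z,cyaw):
    """tool-frame move to world x,y,z with tool x along cell y (cell yaw cyaw); yaw first, then shift"""
    s=observe(); w,a,b,c=s["tcp_rot"]; R=Ro.from_quat([a,b,c,w]).as_matrix()
    ang=np.arctan2(R[1,0],R[0,0]); t=np.pi/2+cyaw
    d=(t-ang+np.pi/2)%np.pi-np.pi/2; n=ang+d
    v=np.array([x,y,z])-s["eef_pos"]
    X=np.array([np.cos(n),np.sin(n)]);Y=np.array([X[1],-X[0]])
    print("clock %.1f yaw %.3f  mm x %.1f y %.1f z %.1f"%(s["clock"],-d,*(1e3*np.array([v[:2]@X,v[:2]@Y,-v[2]]))), "gap",round(s["finger_gap"],3),"F",s["force"].round(1), "q5 %.2f"%s["q"][5])
E
python3 -c "
from h import *
go(.628,.306,.2,.06)"
```

```text
clock 0.2 yaw -0.412  mm x -304.8 y 395.1 z 42.0 gap 0.998 F [ 0.3  0.4 -0.1] q5 -0.10
```

```bash
python3 -m creep '{"claw":[-1,-1,-1,-1,-1,-1,-1,-1,-1,-1,-1,-1],"delta_pos":[[0,0,0],[0,0,0],[0,0,0],[-30,40,0],[-30,40,0],[-30,40,0],[-30,40,0],[-30,40,0],[-30,40,0],[-30,40,0],[-30,40,0],[-30,40,0]],"yaw":[-0.137,-0.137,-0.138,0,0,0,0,0,0,0,0,0]}' 60
python3 -c "
from h import *
go(.628,.306,.2,.06)"
```

```text
clock: 1.75
eef_pos: [0.5922, 0.3378, 0.2422]
tcp_rot: [-0.0, 0.686, 0.728, -0.0]
force: [0.0, 0.6, -0.4]
finger_gap: 1.0
clock 1.8 yaw 0.000  mm x -33.9 y 33.8 z 42.2 gap 1.0 F [ 0.   0.6 -0.4] q5 -1.20
```

```bash
python3 -m creep '{"claw":[-1,-1,-1],"delta_pos":[[-20,20,20],[-14,14,22],[0,0,0]],"yaw":[0,0,0]}'
python3 - <<'E'
from h import *
go(.628,.306,.09,.06)
W=camera("wrist"); cv2.imwrite("pics/w1.png",W["img"][:,:,::-1])
m=mask(W["img"],'blue',None)
for t in([.06,-.1,.2],): 
    r=fit([(W,m)],(.016,.044,.044),.09,(.628,.306,t)); print('blue',r.x.round(4),r.fun)
m=mask(W["img"],'red',None)
r=fit([(W,m)],(.09,.09,.012),.006,(.624,.307,[-.05])); print('red plate',r.x.round(4),r.fun)
E
```

```text
clock: 2.12
eef_pos: [0.6264, 0.3059, 0.1977]
tcp_rot: [-0.001, 0.686, 0.728, -0.002]
force: [-1.5, 0.1, -0.0]
finger_gap: 0.998
clock 2.1 yaw -0.001  mm x 0.0 y 1.6 z 107.7 gap 0.998 F [-1.5  0.1 -0. ] q5 -1.26
blue [ 0.6252  0.3064 -0.1146] 0.4271857349047061
red plate [ 0.6229  0.3082 -0.0686] 0.030562467468166377
```

View pics/w1.png

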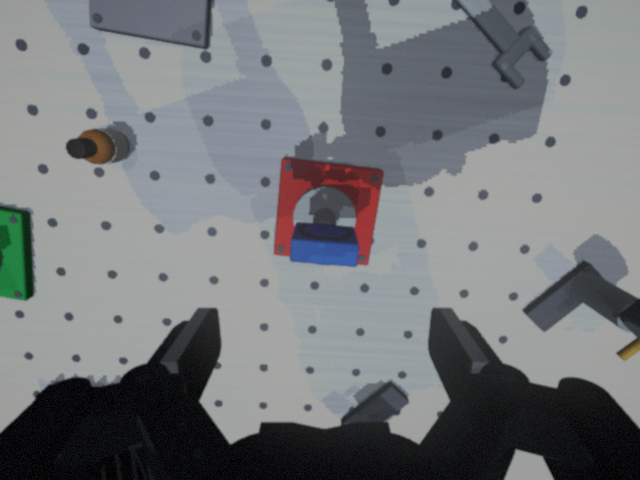

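The wrist view shows the blue cell at (324,245) on the red plate (328,212), nearly aligned with the jaws. The fit is poor because the mask is cut off, so I'll relax it.

```bash
sed -i 's/(h\[...,1\]>120)&(h\[...,2\]>50)/(h[...,1]>SV[0])\&(h[...,2]>SV[1])/; s/^HUE=/SV=[100,22]\nHUE=/' h.py; sed -i "s/'blue':(105,125)/'blue':(100,130)/;s/'green':(50,80)/'green':(45,85)/" h.py
python3 - <<'E'
from h import *
import glob
W=camera("wrist")
h=cv2.cvtColor(W["img"],cv2.COLOR_RGB2HSV); print(h[235,300:350:10].tolist(),h[255,300:350:10].tolist(),h[227,300:350:10].tolist())
m=mask(W["img"],'blue',(324,245,45)); x,y,w,hh=cv2.boundingRect(m); print(x,y,w,hh)
r=fit([(W,m)],(.016,.044,.044),.09,(.628,.306,[.06,-.1,.2])); print('blue',r.x.round(4),r.fun)
E
```

```text
[[115, 92, 69], [126, 28, 46], [115, 95, 67], [115, 107, 69], [115, 74, 62]] [[111, 163, 152], [110, 163, 156], [110, 167, 159], [109, 168, 158], [109, 163, 163]] [[138, 27, 48], [115, 102, 70], [117, 98, 70], [111, 116, 68], [120, 71, 65]]
289 237 68 29
blue [ 0.6246  0.3061 -0.0386] 0.36946664529278406
```

```bash
cat >> h.py <<'E'
def cellpos(c,col,roi=None,z=.112,vmin=100):
    """top face of the cell (lit, V high) -> centre x,y, yaw, size"""
    old=SV[:]; SV[:]=[90,vmin]; m=mask(c["img"],col,roi); SV[:]=old
    P=np.array([ray(c,p,z)[:2] for p in cv2.findNonZero(m)[:,0]])
    (x,y),(a,b),t=cv2.minAreaRect(np.float32(P*1e3))
    if a>b: t+=90   # make b the long side
    t=(t+90)%180-90
    print(col,"cell x %.4f y %.4f yaw %.3f"%(x/1e3,y/1e3,np.deg2rad(t)),"size %.1f %.1f"%(min(a,b),max(a,b)))
E
python3 - <<'E'
from h import *
W=camera("wrist")
cellpos(W,'blue',(324,245,45))
E
```

```text
blue cell x 0.6242 y 0.3063 yaw -0.028 size 15.5 43.1
```

```bash
python3 -m creep '{"claw":[-1,-1,-1,-1,-1,-1,1,1,1,1,1],"delta_pos":[[0,0,0],[0,-2,30],[0,0,30],[0,0,30],[0,0,22],[0,0,0],[0,0,0],[0,0,0],[0,0,0],[0,0,0],[0,0,0]],"yaw":[0.088,0,0,0,0,0,0,0,0,0,0]}' 60
python3 -c "
from h import *
go(.445,.162,.2,-.028)"
```

```text
clock: 3.65
eef_pos: [0.6256, 0.3071, 0.0897]
tcp_rot: [0.0, 0.717, 0.697, 0.001]
force: [-1.4, -2.1, 7.3]
finger_gap: 0.506
clock 3.6 yaw 0.000  mm x -150.1 y -176.4 z -110.3 gap 0.506 F [-1.4 -2.1  7.3] q5 -1.17
```

```bash
python3 -m creep '{"claw":[1,1,1,1,1,1,1,1,1,1,1,1],"delta_pos":[[0,0,-10],[0,0,-20],[0,0,-30],[0,0,-30],[-15,-18,0],[-30,-35,0],[-30,-35,0],[-30,-35,0],[-30,-35,0],[-15,-18,0],[0,0,0],[0,0,0]],"yaw":[0,0,0,0,0,0,0,0,0,0,0,0]}'
python3 - <<'E'
from h import *
go(.443,.163,.09,-.028)
c=camera("side"); t=camera("top")
o=np.hstack([c["img"][200:480,200:480],t["img"][150:430,80:360]])
cv2.imwrite("pics/g1.png",cv2.resize(o,(800,400))[:,:,::-1])
E
```

```text
clock: 5.15
eef_pos: [0.4459, 0.1624, 0.1792]
tcp_rot: [0.001, 0.717, 0.697, 0.001]
force: [0.1, -0.1, -2.4]
finger_gap: 0.505
clock 5.2 yaw 0.000  mm x 0.5 y -2.9 z 89.2 gap 0.505 F [ 0.1 -0.1 -2.4] q5 -1.32
```

View pics/g1.png

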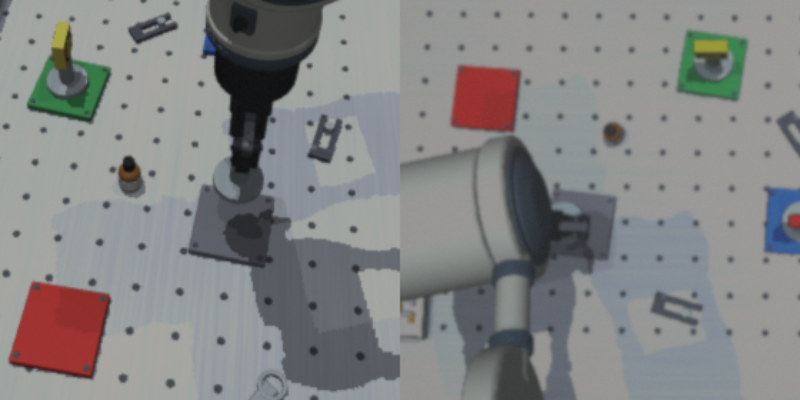

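Blue is held upright above the grey plate, with its foot at (238,180) in the left half. I'll lower it.

```bash
python3 -m creep '{"claw":[1,1,1,1,1,1,1,1],"delta_pos":[[0,-2,20],[0,0,30],[0,0,25],[0,0,8],[0,0,3],[0,0,1.5],[0,0,1],[0,0,0]],"yaw":[0,0,0,0,0,0,0,0]}'
```

```text
clock: 6.25
eef_pos: [0.443, 0.1621, 0.0901]
tcp_rot: [0.0, 0.717, 0.697, 0.0]
force: [-0.7, 0.9, -3.3]
finger_gap: 0.504
```

```bash
python3 -m creep '{"claw":[1,1,1],"delta_pos":[[0,0,0.7],[0,0,0.7],[0,0,0]],"yaw":[0,0,0]}'
```

```text
clock: 6.62
eef_pos: [0.4433, 0.162, 0.0896]
tcp_rot: [0.001, 0.717, 0.697, 0.001]
force: [-4.3, -4.2, 26.8]
finger_gap: 0.504
```

```bash
python3 -m creep '{"claw":[1,-0.3,-1,-1,-1,-1,-1,-1,-1],"delta_pos":[[0,0,-0.5],[0,0,0],[0,0,0],[0,0,0],[0,0,-10],[0,0,-30],[0,0,-40],[0,0,-25],[0,0,0]],"yaw":[0,0,0,0,0,0,0,0,0]}'
python3 - <<'E'
from h import *
W=camera("wrist")
cellpos(W,'blue',(324,245,60))
go(.455,-.150,.2,-.028)
E
```

```text
clock: 7.75
eef_pos: [0.4438, 0.1623, 0.1961]
tcp_rot: [0.001, 0.717, 0.697, 0.002]
force: [0.0, 0.7, -0.4]
finger_gap: 0.999
blue cell x 0.4422 y 0.1612 yaw -0.029 size 15.6 43.5
clock 7.8 yaw 0.000  mm x -311.6 y 20.6 z -5.2 gap 0.997 F [ 0.7 -0.5  0.1] q5 -1.32
```

```bash
python3 -m creep '{"claw":[-1,-1,-1,-1,-1,-1,-1,-1,-1,-1],"delta_pos":[[-20,2,-4],[-38,2,0],[-38,3,0],[-38,3,0],[-38,3,0],[-38,3,0],[-38,2,0],[-38,2,0],[-26,0,0],[0,0,0]],"yaw":[0,0,0,0,0,0,0,0,0,0]}'
python3 - <<'E'
from h import *
W=camera("wrist"); cv2.imwrite("pics/w2.png",W["img"][:,:,::-1])
cellpos(W,'red',(324,245,60))
m=mask(W["img"],'blue',(324,230,110)); r=fit([(W,m)],(.09,.09,.012),.006,(.4544,-.1455,[-.05])); print('blue plate',r.x.round(4),r.fun)
go(.455,-.150,.2,-.02)
E
```

```text
clock: 9.05
eef_pos: [0.4537, -0.1517, 0.1971]
tcp_rot: [-0.001, 0.718, 0.696, -0.0]
force: [1.2, 1.0, -0.3]
finger_gap: 0.998
red cell x 0.4526 y -0.1479 yaw -0.031 size 15.0 42.3
blue plate [ 0.4531 -0.144  -0.0567] 0.016468036598455416
clock 9.1 yaw -0.009  mm x 0.7 y 1.4 z -2.9 gap 0.999 F [-0.  -0.6 -0.1] q5 -1.99
```

View pics/w2.png

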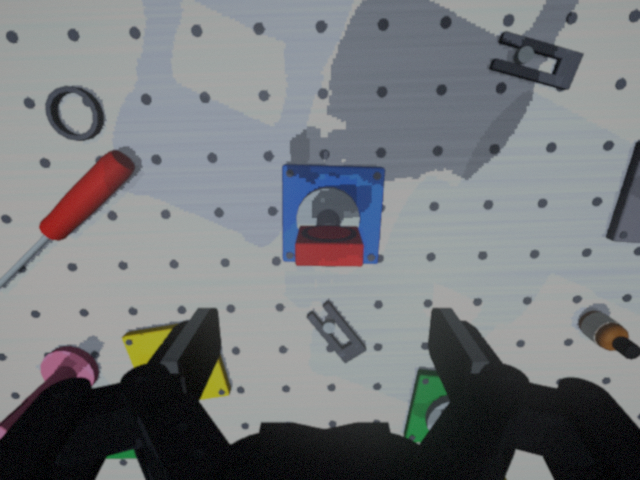

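The red cell is at (330,247) on the blue plate, and the screwdriver (95,190) is well clear. I'll grasp it.

```bash
python3 -m creep '{"claw":[-1,-1,-1,-1,-1,1,1,1,1,1],"delta_pos":[[4,-1,30],[0,0,30],[0,0,30],[0,0,20],[0,0,0],[0,0,0],[0,0,0],[0,0,0],[0,0,0],[0,0,0]],"yaw":[0,0,0,0,0,0,0,0,0,0]}'
python3 -c "
from h import *
go(.6225,.3085,.2,-.028)"
```

```text
clock: 10.35
eef_pos: [0.4537, -0.1466, 0.0887]
tcp_rot: [0.001, 0.717, 0.697, 0.0]
force: [-0.7, -0.0, 8.4]
finger_gap: 0.509
clock 10.3 yaw 0.000  mm x 459.7 y 155.9 z -111.3 gap 0.509 F [-0.7 -0.   8.4] q5 -1.98
```

```bash
python3 -m creep '{"claw":[1,1,1,1,1,1,1,1,1,1,1,1],"delta_pos":[[0,0,-10],[0,0,-30],[0,0,-40],[0,0,-30],[20,7,0],[40,14,0],[40,14,0],[40,14,0],[40,14,0],[40,14,0],[40,14,0],[40,14,0]],"yaw":[0,0,0,0,0,0,0,0,0,0,0,0]}'
python3 -c "
from h import *
go(.624,.309,.09,-.028)"
```

```text
clock: 11.85
eef_pos: [0.5667, 0.152, 0.1987]
tcp_rot: [0.0, 0.717, 0.697, 0.0]
force: [0.5, -0.3, -2.1]
finger_gap: 0.508
clock 11.8 yaw 0.000  mm x 158.5 y 52.9 z 108.7 gap 0.508 F [ 0.5 -0.3 -2.1] q5 -1.38
```

```bash
python3 -m creep '{"claw":[1,1,1,1,1,1],"delta_pos":[[40,14,0],[40,14,0],[40,14,0],[30,7,0],[0,0,0],[0,0,0]],"yaw":[0,0,0,0,0,0]}'
python3 -c "
from h import *
go(.624,.309,.089,-.028)"
```

```text
clock: 12.6
eef_pos: [0.6193, 0.2987, 0.1982]
tcp_rot: [0.0, 0.717, 0.697, -0.0]
force: [-0.4, -0.5, -1.1]
finger_gap: 0.507
clock 12.6 yaw 0.000  mm x 10.5 y 4.4 z 109.2 gap 0.507 F [-0.4 -0.5 -1.1] q5 -1.18
```

```bash
python3 -m creep '{"claw":[1,1,1,1,1,1,1,1,1],"delta_pos":[[10.5,4.4,0],[0,0,30],[0,0,30],[0,0,30],[0,0,12],[0,0,4],[0,0,0],[0,0,1],[0,0,0]],"yaw":[0,0,0,0,0,0,0,0,0]}'
python3 -c "
from h import *
go(.624,.309,.089,-.028)"
```

```text
clock: 13.72
eef_pos: [0.6247, 0.3097, 0.0915]
tcp_rot: [0.0, 0.717, 0.697, 0.0]
force: [-1.2, 0.2, -2.7]
finger_gap: 0.506
clock 13.7 yaw 0.000  mm x -0.7 y -0.6 z 2.5 gap 0.506 F [-1.2  0.2 -2.7] q5 -1.17
```

```bash
python3 -m creep '{"claw":[1,1,1,1,1],"delta_pos":[[-0.7,-0.6,0.8],[0,0,0.7],[0,0,0.5],[0,0,0.4],[0,0,0]],"yaw":[0,0,0,0,0]}'
```

```text
clock: 14.35
eef_pos: [0.6239, 0.3088, 0.0888]
tcp_rot: [0.0, 0.717, 0.697, 0.0]
force: [-1.7, -1.6, 4.3]
finger_gap: 0.506
```

Contact made with light force. I'll open, retreat and check.

```bash
python3 -m creep '{"claw":[0,-0.5,-1,-1,-1,-1,-1,-1,-1],"delta_pos":[[0,0,0],[0,0,0],[0,0,0],[0,0,0],[0,0,-10],[0,0,-30],[0,0,-40],[0,0,-28],[0,0,0]],"yaw":[0,0,0,0,0,0,0,0,0]}'
python3 - <<'E'
from h import *
W=camera("wrist"); cv2.imwrite("pics/w3.png",cv2.resize(W["img"][130:300,210:450],(720,510))[:,:,::-1])
cellpos(W,'red',(324,255,25),vmin=120)
go(.4433,.162,.2,-.028)
E
```

```text
clock: 15.48
eef_pos: [0.625, 0.3094, 0.1998]
tcp_rot: [0.001, 0.717, 0.697, 0.002]
force: [0.2, 0.3, 1.1]
finger_gap: 1.002
red cell x 0.6236 y 0.3099 yaw -0.030 size 14.4 32.0
clock 15.5 yaw 0.000  mm x -152.1 y -176.7 z -2.0 gap 0.998 F [-0.4  0.3 -0.1] q5 -1.17
```

View pics/w3.png

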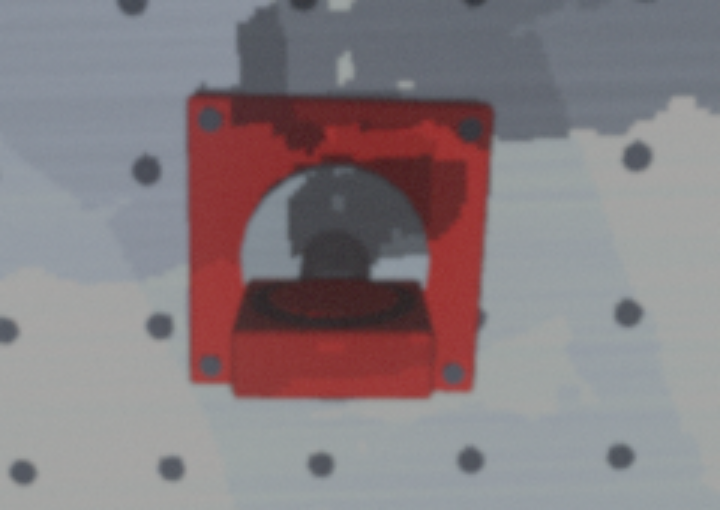

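Red stands upright on its plate, laterally centred: the foot spans columns 240–432 and the plate 190–483. Next is blue from grey, whose pose I already know.

```bash
python3 -m creep '{"claw":[-1,-1,-1,-1,-1,-1,-1,-1,-1],"delta_pos":[[-10,-12,0],[-24,-28,0],[-24,-28,0],[-24,-28,0],[-24,-28,0],[-24,-28,0],[-22,-25,0],[0,0,0],[0,0,0]],"yaw":[0,0,0,0,0,0,0,0,0]}'
python3 -c "
from h import *
go(.4433,.162,.089,-.028)"
```

```text
clock: 16.65
eef_pos: [0.443, 0.162, 0.1963]
tcp_rot: [-0.0, 0.717, 0.697, 0.0]
force: [0.3, -0.6, 0.3]
finger_gap: 0.996
clock 16.6 yaw -0.000  mm x 0.0 y 0.3 z 107.3 gap 0.996 F [ 0.3 -0.6  0.3] q5 -1.32
```

```bash
python3 -m creep '{"claw":[-1,-1,-1,-1,-1,1,1,1,1,1],"delta_pos":[[0,0,30],[0,0,30],[0,0,30],[0,0,17],[0,0,0],[0,0,0],[0,0,0],[0,0,0],[0,0,0],[0,0,0]],"yaw":[0,0,0,0,0,0,0,0,0,0]}'
python3 -c "
from h import *
go(.4542,-.143,.2,-.028)"
```

```text
clock: 17.9
eef_pos: [0.4432, 0.1618, 0.0903]
tcp_rot: [0.0, 0.717, 0.697, 0.001]
force: [-0.7, -2.6, 6.7]
finger_gap: 0.506
clock 17.9 yaw 0.000  mm x -304.4 y 19.6 z -109.7 gap 0.506 F [-0.7 -2.6  6.7] q5 -1.32
```

```bash
python3 -m creep '{"claw":[1,1,1,1,1,1,1,1,1,1,1,1],"delta_pos":[[0,0,-10],[0,0,-30],[0,0,-30],[-20,2,0],[-40,3,0],[-40,3,0],[-40,3,0],[-40,3,0],[-40,2,0],[-40,2,0],[-30,2,0],[-14.5,0,0]],"yaw":[0,0,0,0,0,0,0,0,0,0,0,0]}'
python3 -c "
from h import *
go(.4541,-.143,.09,-.028)"
```

```text
clock: 19.4
eef_pos: [0.4542, -0.1444, 0.1601]
tcp_rot: [0.0, 0.717, 0.697, 0.0]
force: [0.0, 0.8, -3.1]
finger_gap: 0.503
clock 19.4 yaw -0.001  mm x 1.4 y -0.2 z 70.1 gap 0.503 F [ 0.   0.8 -3.1] q5 -1.97
```

```bash
python3 -m creep '{"claw":[1,1],"delta_pos":[[0,0,0],[0,0,0]],"yaw":[0,0]}'
python3 -c "
from h import *
go(.4541,-.143,.09,-.028)"
```

```text
clock: 19.65
eef_pos: [0.454, -0.1422, 0.1596]
tcp_rot: [-0.0, 0.717, 0.697, 0.0]
force: [-0.5, 1.0, -1.5]
finger_gap: 0.506
clock 19.6 yaw 0.001  mm x -0.8 y 0.2 z 69.6 gap 0.506 F [-0.5  1.  -1.5] q5 -1.97
```

```bash
python3 -m creep '{"claw":[1,1,1,1,1,1,1,1,1],"delta_pos":[[-0.5,0,25],[0,0,27],[0,0,12],[0,0,4],[0,0,1],[0,0,0.7],[0,0,0.5],[0,0,0],[0,0,0]],"yaw":[0,0,0,0,0,0,0,0,0]}'
```

```text
clock: 20.78
eef_pos: [0.4546, -0.1438, 0.0903]
tcp_rot: [0.001, 0.717, 0.697, 0.0]
force: [-2.4, 0.1, 12.2]
finger_gap: 0.505
```

```bash
python3 -m creep '{"claw":[0,-0.5,-1,-1,-1,-1,-1,-1,-1],"delta_pos":[[0,0,0],[0,0,0],[0,0,0],[0,0,0],[0,0,-10],[0,0,-30],[0,0,-40],[0,0,-28],[0,0,0]],"yaw":[0,0,0,0,0,0,0,0,0]}'
python3 - <<'E'
from h import *
W=camera("wrist")
cellpos(W,'blue',(328,255,25),vmin=120)
go(.613,-.314,.2,.1)
T=camera("top")
for n,c in(('green',(448,222,16)),('yellow',(298,185,16))): cellpos(T,n,c,vmin=110)
E
```

```text
clock: 21.9
eef_pos: [0.4551, -0.144, 0.1997]
tcp_rot: [0.002, 0.717, 0.697, 0.001]
force: [-0.1, 0.2, 0.1]
finger_gap: 0.998
blue cell x 0.4536 y -0.1412 yaw -0.028 size 14.4 32.0
clock 21.9 yaw -0.128  mm x -185.3 y 140.7 z -1.7 gap 0.999 F [-0.5  0.5 -0.8] q5 -1.97
green cell x 0.6083 y -0.3060 yaw -0.018 size 14.9 40.7
yellow cell x 0.6767 y -0.0213 yaw 0.013 size 13.4 41.3
```

```bash
python3 -m creep '{"claw":[-0.5,-0.5,-0.5,-0.5,-0.5,-0.5,-0.5,-0.5,-0.5],"delta_pos":[[-20,20,0],[-30,30,0],[-30,30,0],[-30,30,0],[-30,30,0],[-22,20,0],[0,0,0],[0,0,0],[0,0,0]],"yaw":[0,0,0,0,0,0,0,0,0]}'
python3 - <<'E'
from h import *
W=camera("wrist"); cv2.imwrite("pics/w4.png",W["img"][:,:,::-1])
cellpos(W,'green',(324,250,60))
m=mask(W["img"],'yellow',(324,230,110)); r=fit([(W,m)],(.09,.09,.012),.006,(.61,-.311,[.12])); print('yellow plate',r.x.round(4),r.fun)
go(.611,-.311,.2,-.028)
E
```

```text
clock: 23.12
eef_pos: [0.609, -0.3091, 0.197]
tcp_rot: [-0.001, 0.717, 0.697, -0.0]
force: [0.5, -0.1, -0.1]
finger_gap: 0.753
green cell x 0.6096 y -0.3058 yaw -0.010 size 15.0 43.2
yellow plate [ 0.609  -0.3094  0.1468] 0.015410038393882441
clock 23.2 yaw 0.001  mm x -1.7 y 1.9 z -2.8 gap 0.748 F [-0.3  0.1  0.9] q5 -2.10
```

View pics/w4.png

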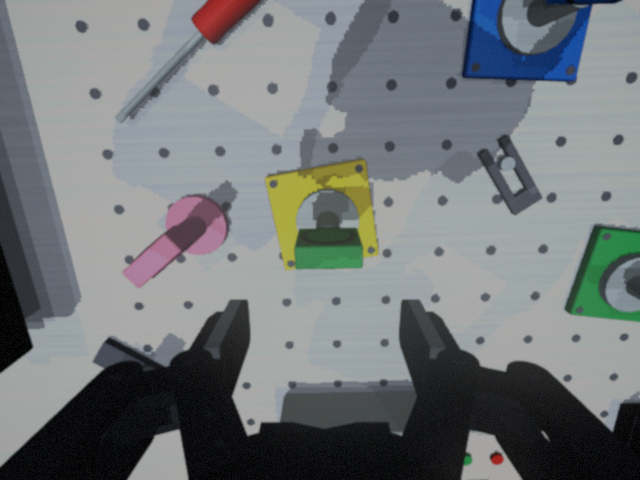

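The green cell is at (329,248) on the yellow plate. Pink (165,250) stays clear of the left finger, so I'll grasp green.

```bash
python3 -m creep '{"claw":[-0.5,-0.5,-0.5,-0.5,-0.5,1,1,1,1,1],"delta_pos":[[4.5,1.5,25],[0,0,30],[0,0,30],[0,0,22],[0,0,0],[0,0,0],[0,0,0],[0,0,0],[0,0,0],[0,0,0]],"yaw":[-0.018,0,0,0,0,0,0,0,0,0]}'
python3 -c "
from h import *
go(.4435,.163,.2,-.01)"
```

```text
clock: 24.42
eef_pos: [0.6119, -0.306, 0.0917]
tcp_rot: [0.001, 0.711, 0.704, 0.0]
force: [0.2, -0.4, 8.7]
finger_gap: 0.504
clock 24.4 yaw 0.000  mm x 467.3 y -173.1 z -108.3 gap 0.504 F [ 0.2 -0.4  8.7] q5 -2.11
```

```bash
python3 -m creep '{"claw":[1,1,1,1,1,1,1,1,1,1,1,1],"delta_pos":[[0,0,-10],[0,0,-30],[0,0,-40],[0,0,-35],[20,-8,0],[40,-15,0],[40,-15,0],[40,-15,0],[40,-15,0],[40,-15,0],[40,-15,0],[40,-15,0]],"yaw":[0,0,0,0,0,0,0,0,0,0,0,0]}'
python3 -m creep '{"claw":[1,1,1,1,1,1],"delta_pos":[[40,-15,0],[40,-15,0],[40,-15,0],[30,-10,0],[0,0,0],[0,0,0]],"yaw":[0,0,0,0,0,0]}'
python3 -c "
from h import *
go(.4435,.163,.0915,-.01)"
```

```text
clock: 25.92
eef_pos: [0.5005, -0.0032, 0.206]
tcp_rot: [0.0, 0.711, 0.704, 0.0]
force: [0.8, 0.4, -2.4]
finger_gap: 0.506
clock: 26.68
eef_pos: [0.4478, 0.1459, 0.2057]
tcp_rot: [0.0, 0.71, 0.704, 0.0]
force: [0.6, -0.9, -4.1]
finger_gap: 0.504
clock 26.7 yaw 0.001  mm x 17.0 y -4.4 z 114.2 gap 0.504 F [ 0.6 -0.9 -4.1] q5 -1.37
```

```bash
python3 -m creep '{"claw":[1,1,1,1,1,1,1,1,1,1,1],"delta_pos":[[17,-4.5,0],[0,0,25],[0,0,35],[0,0,30],[0,0,18],[0,0,4],[0,0,1],[0,0,0.7],[0,0,0.5],[0,0,0],[0,0,0]],"yaw":[0,0,0,0,0,0,0,0,0,0,0]}'
```

```text
clock: 28.05
eef_pos: [0.4437, 0.1632, 0.0917]
tcp_rot: [0.0, 0.711, 0.704, 0.0]
force: [-1.3, -2.0, 6.5]
finger_gap: 0.509
```

Green is parked with light contact. Release it and head for yellow at (.679,-.021).

```bash
python3 -m creep '{"claw":[0,-0.5,-1,-1,-1,-1,-1,-1,-1],"delta_pos":[[0,0,0],[0,0,0],[0,0,0],[0,0,0],[0,0,-10],[0,0,-30],[0,0,-40],[0,0,-28],[0,0,0]],"yaw":[0,0,0,0,0,0,0,0,0]}'
python3 - <<'E'
from h import *
W=camera("wrist")
cellpos(W,'green',(324,250,60))
go(.679,-.022,.2,-.01)
E
```

```text
clock: 29.18
eef_pos: [0.4443, 0.1634, 0.2015]
tcp_rot: [0.001, 0.711, 0.704, 0.002]
force: [-0.3, 0.1, -0.7]
finger_gap: 1.003
green cell x 0.4420 y 0.1632 yaw -0.011 size 14.5 42.6
clock 29.2 yaw 0.000  mm x -182.9 y 237.2 z 0.1 gap 1.005 F [0.  0.1 0.2] q5 -1.33
```

```bash
python3 -m creep '{"claw":[-1,-1,-1,-1,-1,-1,-1,-1,-1,-1],"delta_pos":[[-15,20,0],[-25,32,0],[-25,32,0],[-25,32,0],[-25,32,0],[-25,32,0],[-25,32,0],[-18,25,0],[0,0,0],[0,0,0]],"yaw":[0,0,0,0,0,0,0,0,0,0]}'
python3 - <<'E'
from h import *
W=camera("wrist"); cv2.imwrite("pics/w5.png",W["img"][:,:,::-1])
cellpos(W,'yellow',(324,250,60))
m=mask(W["img"],'green',(324,230,110)); r=fit([(W,m)],(.09,.09,.012),.006,(.678,-.021,[-.12])); print('green plate',r.x.round(4),r.fun)
go(.679,-.022,.0915,-.01)
E
```

```text
clock: 30.48
eef_pos: [0.6775, -0.0217, 0.1981]
tcp_rot: [-0.001, 0.711, 0.704, -0.001]
force: [0.2, 0.9, -0.2]
finger_gap: 1.002
yellow cell x 0.6784 y -0.0203 yaw 0.012 size 15.6 43.6
green plate [ 0.6771 -0.018  -0.134 ] 0.032392892790417904
clock 30.5 yaw 0.001  mm x -0.5 y 1.5 z 106.9 gap 1.0 F [-0.1  0.5  0.7] q5 -1.68
```

View pics/w5.png

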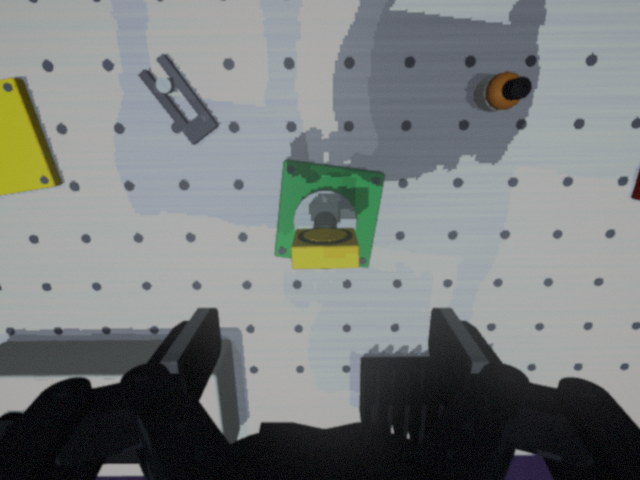

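The yellow cell is at (325,248) on the green plate, with the bottle at (505,92) well away.

```bash
python3 -m creep '{"claw":[-1,-1,-1,-1,-1,1,1,1,1,1],"delta_pos":[[2.4,1.9,25],[0,0,30],[0,0,30],[0,0,22],[0,0,0],[0,0,0],[0,0,0],[0,0,0],[0,0,0],[0,0,0]],"yaw":[-0.022,0,0,0,0,0,0,0,0,0]}'
python3 -c "
from h import *
go(.610,-.3085,.2,.012)"
```

```text
clock: 31.78
eef_pos: [0.681, -0.02, 0.0934]
tcp_rot: [0.001, 0.703, 0.711, 0.001]
force: [-0.8, -1.4, 7.7]
finger_gap: 0.504
clock 31.8 yaw 0.000  mm x -287.7 y -74.5 z -106.6 gap 0.504 F [-0.8 -1.4  7.7] q5 -1.70
```

```bash
python3 -m creep '{"claw":[1,1,1,1,1,1,1,1,1,1,1,1],"delta_pos":[[0,0,-10],[0,0,-30],[0,0,-40],[-20,-5,0],[-38,-10,0],[-40,-10,0],[-40,-10,0],[-40,-10,0],[-40,-10,0],[-40,-10,0],[-29.7,-8.5,0],[0,0,0]],"yaw":[0,0,0,0,0,0,0,0,0,0,0,0]}'
python3 -m creep '{"claw":[1],"delta_pos":[[0,0,0]],"yaw":[0]}'
python3 -c "
from h import *
go(.611,-.3085,.0925,.012)"
```

```text
clock: 33.28
eef_pos: [0.609, -0.3109, 0.1716]
tcp_rot: [-0.0, 0.704, 0.71, -0.0]
force: [0.2, 0.7, -2.0]
finger_gap: 0.505
clock: 33.4
eef_pos: [0.61, -0.3081, 0.1717]
tcp_rot: [-0.0, 0.703, 0.711, -0.0]
force: [-0.5, 0.4, -2.3]
finger_gap: 0.501
clock 33.4 yaw -0.000  mm x -0.4 y 1.0 z 79.2 gap 0.501 F [-0.5  0.4 -2.3] q5 -2.14
```

```bash
python3 -m creep '{"claw":[1,1,1,1,1,1,1,1,1,1],"delta_pos":[[0.5,0.8,25],[0,0,30],[0,0,16],[0,0,5],[0,0,1.5],[0,0,0.7],[0,0,0.5],[0,0,0.3],[0,0,0],[0,0,0]],"yaw":[0,0,0,0,0,0,0,0,0,0]}'
```

```text
clock: 34.65
eef_pos: [0.6114, -0.308, 0.0935]
tcp_rot: [0.0, 0.703, 0.711, 0.0]
force: [-0.8, 0.4, 3.5]
finger_gap: 0.504
```

```bash
python3 -m creep '{"claw":[0.1,-0.5,-0.5,-0.5,-0.5,-0.5,-0.5,-0.5,-0.5],"delta_pos":[[0,0,0],[0,0,0],[0,0,0],[0,0,0],[0,0,-10],[0,0,-30],[0,0,-40],[0,0,-28],[0,0,0]],"yaw":[0,0,0,0,0,0,0,0,0]}'
python3 - <<'E'
from h import *
W=camera("wrist"); cv2.imwrite("pics/w6.png",cv2.resize(W["img"][130:300,210:450],(720,510))[:,:,::-1])
cellpos(W,'yellow',(328,258,22),vmin=120)
go(.4437,.1632,.2,-.011)
E
```

```text
clock: 35.78
eef_pos: [0.6123, -0.3085, 0.2044]
tcp_rot: [0.002, 0.703, 0.711, 0.001]
force: [-0.1, -0.1, -1.3]
finger_gap: 0.748
yellow cell x 0.6093 y -0.3058 yaw 0.012 size 15.3 28.5
clock 35.8 yaw 0.023  mm x 469.4 y -173.1 z 2.6 gap 0.75 F [-0.3 -0.2 -0.2] q5 -2.14
```

View pics/w6.png

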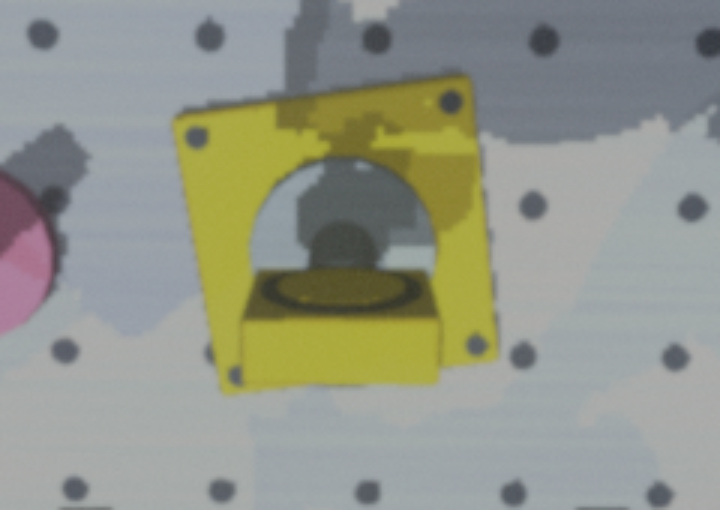

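Yellow stands upright and laterally centred on its plate: the foot spans columns 248–437 and the plate 203–483. Now green from grey.

```bash
python3 -m creep '{"claw":[-0.5,-0.5,-1,-1,-1,-1,-1,-1,-1,-1,-1,-1],"delta_pos":[[0,0,0],[20,-8,0],[40,-15,0],[40,-15,0],[40,-15,0],[40,-15,0],[40,-15,0],[40,-15,0],[40,-15,0],[40,-15,0],[40,-15,0],[40,-14,0]],"yaw":[0.023,0,0,0,0,0,0,0,0,0,0,0]}'
python3 -m creep '{"claw":[-1,-1,-1],"delta_pos":[[39,-13,0],[0,0,0],[0,0,0]],"yaw":[0,0,0]}'
python3 -c "
from h import *
go(.4437,.1632,.0915,-.011)"
```

```text
clock: 37.33
eef_pos: [0.4577, 0.115, 0.2005]
tcp_rot: [-0.0, 0.711, 0.703, -0.001]
force: [-1.0, 0.0, -0.3]
finger_gap: 1.004
clock: 37.7
eef_pos: [0.4461, 0.1527, 0.2007]
tcp_rot: [-0.0, 0.711, 0.703, -0.0]
force: [0.1, -1.0, -0.0]
finger_gap: 1.0
clock 37.7 yaw 0.000  mm x 10.5 y -2.5 z 109.2 gap 1.0 F [ 0.1 -1.  -0. ] q5 -1.36
```

```bash
python3 -m creep '{"claw":[-1,-1,-1,-1,-1,-1,1,1,1,1,1],"delta_pos":[[10.5,-2.5,0],[0,0,30],[0,0,30],[0,0,30],[0,0,19],[0,0,0],[0,0,0],[0,0,0],[0,0,0],[0,0,0],[0,0,0]],"yaw":[0,0,0,0,0,0,0,0,0,0,0]}'
python3 -c "
from h import *
go(.6787,-.017,.2,-.011)"
```

```text
clock: 39.08
eef_pos: [0.4443, 0.1634, 0.093]
tcp_rot: [0.001, 0.711, 0.703, 0.001]
force: [-0.8, -2.3, 10.4]
finger_gap: 0.506
clock 39.1 yaw 0.000  mm x -177.8 y 236.3 z -107.0 gap 0.506 F [-0.8 -2.3 10.4] q5 -1.33
```

```bash
python3 -m creep '{"claw":[1,1,1,1,1,1,1,1,1,1,1,1],"delta_pos":[[0,0,-10],[0,0,-30],[0,0,-40],[0,0,-20],[-13,16,0],[-25,34,0],[-25,34,0],[-25,34,0],[-25,34,0],[-25,34,0],[-25,33,0],[-14.8,17.3,0]],"yaw":[0,0,0,0,0,0,0,0,0,0,0,0]}'
python3 -m creep '{"claw":[1,1,1],"delta_pos":[[0,0,0],[0,0,0],[0,0,0]],"yaw":[0,0,0]}'
python3 -c "
from h import *
go(.6788,-.017,.093,-.011)"
```

```text
clock: 40.58
eef_pos: [0.6795, -0.0192, 0.191]
tcp_rot: [-0.0, 0.711, 0.703, -0.0]
force: [-0.8, 0.9, -2.5]
finger_gap: 0.5
clock: 40.95
eef_pos: [0.6776, -0.0165, 0.192]
tcp_rot: [-0.0, 0.711, 0.703, -0.0]
force: [-1.1, 0.3, -2.7]
finger_gap: 0.505
clock 41.0 yaw 0.001  mm x -0.5 y 1.2 z 99.0 gap 0.505 F [-1.1  0.3 -2.7] q5 -1.67
```

```bash
python3 -m creep '{"claw":[1,1,1,1,1,1,1,1,1,1,1],"delta_pos":[[-0.3,0.6,25],[0,0,35],[0,0,25],[0,0,10],[0,0,3],[0,0,0.7],[0,0,0.5],[0,0,0.3],[0,0,0.3],[0,0,0],[0,0,0]],"yaw":[0,0,0,0,0,0,0,0,0,0,0]}'
```

```text
clock: 42.32
eef_pos: [0.6792, -0.0172, 0.0931]
tcp_rot: [0.0, 0.711, 0.703, 0.0]
force: [-2.3, -1.7, 5.9]
finger_gap: 0.504
```

```bash
python3 -m creep '{"claw":[0,-0.5,-1,-1,-1,-1,-1,-1,-1,-1],"delta_pos":[[0,0,0],[0,0,0],[0,0,0],[0,0,0],[0,0,-10],[0,0,-30],[0,0,-40],[0,0,-28],[0,0,-30],[0,0,0]],"yaw":[0,0,0,0,0,0,0,0,0,0]}'
python3 -m creep '{"claw":[-1,-1,-1,-1,-1,-1,-1],"delta_pos":[[0,-40,-20],[0,-40,0],[0,-40,0],[0,-40,0],[0,-40,0],[0,-40,0],[0,0,0]],"yaw":[0,0,0,0,0,0,0]}'
python3 - <<'E'
from h import *
c=camera("side"); t=camera("top"); W=camera("wrist")
cv2.imwrite("pics/e1.png",np.hstack([cv2.resize(c["img"][80:480,180:440],(390,600)),cv2.resize(t["img"][130:360,80:540],(410,205))[np.r_[0:205,[0]*395]]])[:,:,::-1])
o=np.hstack([cv2.resize(t["img"][165:260,90:190],(400,380)),cv2.resize(t["img"][155:250,250:350],(400,380))])
cv2.imwrite("pics/e2.png",o[:,:,::-1])
E
```

```text
clock: 43.58
eef_pos: [0.68, -0.0173, 0.2336]
tcp_rot: [0.002, 0.711, 0.703, 0.002]
force: [0.5, -0.3, -1.6]
finger_gap: 0.996
clock: 44.45
eef_pos: [0.436, -0.0143, 0.2501]
tcp_rot: [-0.001, 0.711, 0.703, -0.001]
force: [0.8, -0.6, 1.6]
finger_gap: 1.002
```

View pics/e1.png

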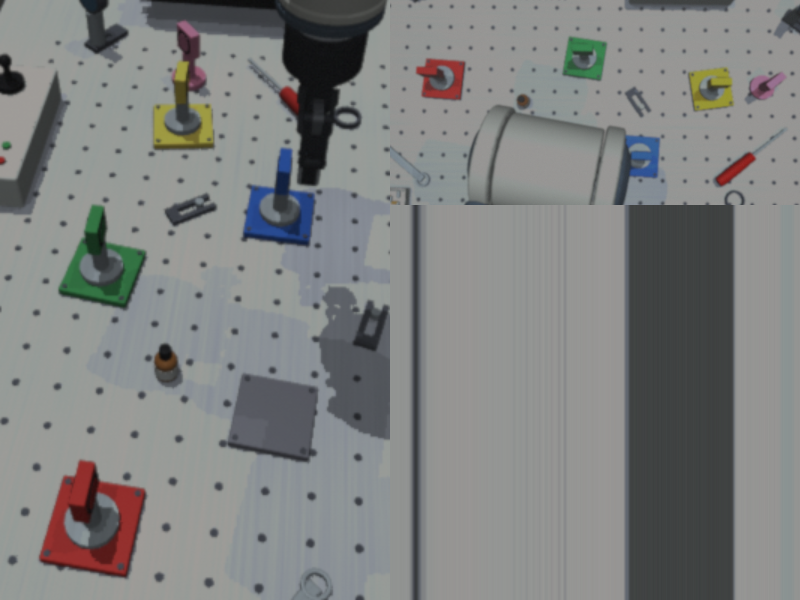

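All four colours match and stand upright. The bottle, pink and grey are untouched. For a last centring check I'll fit each plate in the side view and overlay where a perfectly centred foot would appear.

Run:
```python
from h import *
c=camera("side"); SV[:]=[120,50]
pl={'red':((242,430,42),(.626,.306),-.06),'green':((248,260,36),(.681,-.023),-.13),'blue':((367,222,33),(.457,-.147),-.05),'yellow':((302,163,32),(.613,-.313),.12)}
out=[]
for k,(roi,g,t) in pl.items():
    m=mask(c["img"],k,roi)
    # drop cell: keep only pixels inside the known plate hull, grown a little
    h=np.int32(cv2.convexHull(np.float32(proj(c,box((*g,t),(.096,.096,.012),.006))))); K=np.zeros_like(m); cv2.fillPoly(K,[h],1)
    r=fit([(c,m&K)],(.09,.09,.012),.006,(*g,[t])); x,y=r.x[:2]; print(k,r.x.round(4),round(r.fun,3))
    a=np.linspace(0,2*np.pi,60); im=c["img"][roi[1]-44:roi[1]+44,roi[0]-44:roi[0]+44]; im=cv2.resize(im,(400,300) ,interpolation=cv2.INTER_CUBIC); sx,sy=400/im.shape[1]*400/88,300/88
    for z,col in((.022,(255,0,255)),(.012,(0,255,255))):
        p=proj(c,np.c_[x+.028*np.cos(a),y+.028*np.sin(a),0*a+z]); p=(p-[roi[0]-44-.0,roi[1]-44])*[sx,sy]
        cv2.polylines(im,[np.int32(p)],True,col,1)
    p=proj(c,box(r.x,(.09,.09,.012),.006)); cv2.polylines(im,[np.int32(cv2.convexHull(np.float32((p-[roi[0]-44,roi[1]-44])*[sx,sy])))],True,(255,255,255),1)
    out.append(im)
cv2.imwrite("pics/e3.png",np.vstack([np.hstack(out[:2]),np.hstack(out[2:])])[:,:,::-1])
```

```text
red [ 0.6264  0.3059 -0.0616] 0.037
green [ 0.6813 -0.0213 -0.1387] 0.093
blue [ 0.4566 -0.1478 -0.0493] 0.047
yellow [ 0.6126 -0.3132  0.1415] 0.074
```

View pics/e3.png

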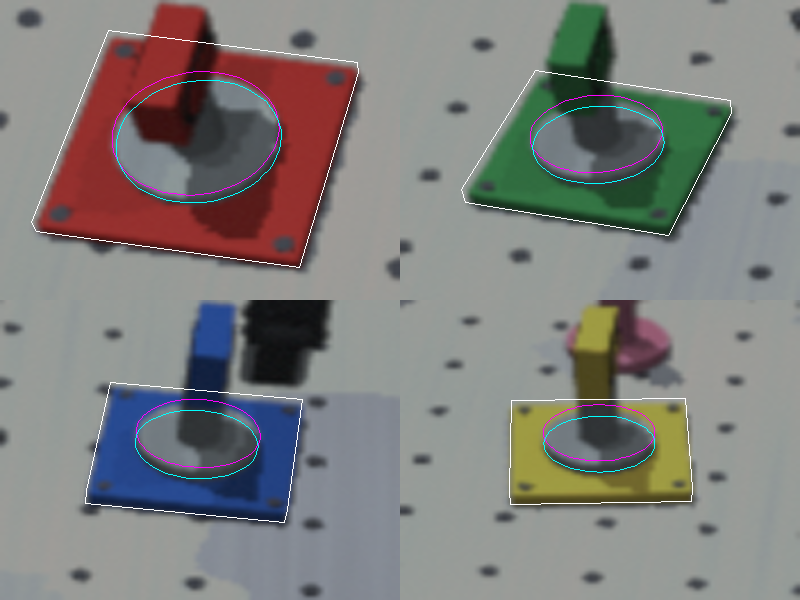

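Each foot coincides with its predicted centred outline to about 1–2 mm. I'm handing in.

```bash
python3 -c "
from cell import *
print(finish_job(), observe()['clock'])"
```

```text
the job is handed in; nothing more can be done
the job is handed in; nothing more can be done
```

All four mounts now stand upright on the plates of their own colour, released, and I handed the job in at about 45 s of the 125 s allowed. I did it as two swaps through the grey plate: blue and red first, then green and yellow.

- **Last checks:** in the final side view each foot lies within about 1–2 mm of the outline of a perfectly centred foot. The bottle and the pink look-alike stand where they were, the grey plate is empty, and the gripper was clear of everything.
- **Hardest contact:** setting blue down on the grey plate read about 27 N. The four final placings read between about 4 and 12 N.
- **Disagreements:** the top and side cameras differed by up to about 5 mm in x on the plates. Some first mount fits were further off because the dark filter faces were missed. I placed the mounts from wrist-camera measurements instead.

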